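# Air filter check against the light panel

### The arm

A 6-joint arm with a two-finger parallel gripper is mounted at the origin on the work surface. World frame = base frame: x ahead of the robot, y to its left, z up, the work surface at z = 0. Lengths are in mm, angles in degrees, forces in N, time in s.
With the tool pointing down it reaches from about 300 to 850 mm from the base axis. Payload 4.2 kg.
Tool frame: the origin (TCP) lies at the centre of the arm's flange, where the gripper is bolted on; the fingertips stand 191 mm ahead of it and the grasp point (between the pads) lies 172 mm ahead of it; z points along the fingers, y is the direction in which the jaws open and shut (so a half turn about z gives the same grasp; the last joint's range is limited). The gripper opens to 91 mm and grips with 3 to 60 N. Pads are 32 mm wide; open, the fingers measure 118 mm over their backs; the gripper's body (76 mm by 178 mm) begins 60 mm behind the grasp point.
Start: joints at [74.943, 18.312, 89.639, -0, 72.044, -1.146], TCP at [138.239, 558.133, 404.776] pointing down, gripper open.
Joint ranges: [-177.97, 177.97], [-48.28, 115.42], [12.27, 149.76], [-77.06, 257.06], [2.81, 150.46], [-146.56, 146.56]. Speed limits (degrees/s): [147.25, 147.25, 180, 180, 180, 180].

### API

Orientations are given as [roll, pitch, yaw] about the fixed x, y, z axes, in that order (R = Rz(yaw) Ry(pitch) Rx(roll)).
In Python, from workcell import status, vision, ticket gives the robot as it stands.
- The arm moves only by the shell command python3 -m jog 'ROWS' [FORCE]. ROWS is JSON, a list of rows, each a list of 7 numbers: the finger opening in m, from 0 to 0.0912, then the shift along the tool's x, y, z in m, then the turn, a rotation vector about the tool's x, y, z in rad. A call has 1 to 12 rows; each row shifts and turns the commanded pose from where the row before left it, along the tool's axes as they then stand; what a row does not reach is not made up. A row lasts 1/8 s, in which the tool goes at most 62.5 mm and 10.7 degrees, less where a joint would pass 70% of its speed; a pose out of reach is approached as far as the arm can. A call with a gripper value outside its range is refused whole. The fingers move at their own pace and stop on an object; FORCE is the grip in N (left out, the last holds). Time passes only in rows, so rows that do not move let the fingers close. It gives the time, the measured TCP pose, the force and the opening at its end, in the units of the state.
- status.state(): the state, without advancing time (a new reading comes with each control period).
- vision.grab_frame(name): name is "scene" or "top"; returns a dict with "color" (384x512x3 uint8, blue, green, red), "depth" (384x512 float32, mm along the optical axis (not along the pixel's ray), 0 where there is no reading), "fov_y" (degrees; the focal length in pixels is half the picture's height over the tangent of half this angle, whatever the lens; pixels are square), "cx", "cy" (the principal point, pixels), "k1" (the pictures are not rectified: a ray, as slopes to the right and down, at radius r is drawn at 1 + k1 r^2 times it, then the intrinsics apply), "pose" (4x4, takes a point from camera to world coordinates). Camera axes: x right, y down, z forward; pixel columns grow to the right and rows downward; lengths in mm; the calibration is good to about 2 mm. A picture is of the moment at which its call begins.
- ticket.job_done(): hands the job in, once; it reports no verdict.
Trained networks look in the newest picture that a camera, given by its name, has taken for a name from the list of things; names that differ only in an ending like _2 or _b are one class to them, and where a whole thing is asked for, a point or a joint stands for the part that bears it (a point fixed in the world has none). Each returns a list of dicts, best first, with "p" (0 to 1); they miss things now and then, are a little off and sometimes report something else, mostly with a low value. They report only what shows in the picture. A call takes as long as a camera call. They do not tell look-alikes from the thing itself.
- vision.find_in(camera, label): "location" ([x, y, z] in mm, in world coordinates, good to about 4 mm: the middle of the surface that is visible of it).
- vision.silhouettes(camera, label): "pixels" (384x512 bool, what is visible of it).
The state is a dict: "time_s": time; "qpos": joint angles; "qvel": joint speeds; "effort": joint torques, N m; "ee_pos": TCP position; "ee_rot": TCP orientation; "force": force on the tool from outside, world axes, zero at the start; "torque": the same for the moment, N m; "gripper_width": finger opening in mm.
Only numpy, scipy, OpenCV 4.12 (cv2) and the standard library are available. Lean on these libraries where they do the work, as an engineer would, in place of code of your own. Each camera call takes 0.05 s, during which the arm holds its last target.

### The job

Take the brass hold-down ring off the post on the airbox flap and park it on the steel peg of the yellow block, right down. Then lift the blue flap wide open so it stays open, draw the orange-framed air filter up out of the airbox by its tab, and hold it up to the lit panel: upright, centred on the lit face at about its height, broad side parallel to it, a few centimetres off and touching neither panel nor tray. Finish while still holding it there, and leave the wrench, the red and white can and the white oil filter where they are.

Things in the scene. Friction and masses are not known exactly. Their poses are not given: they have to be found in the camera images.
- airbox: Black open-topped box, 180 (x) x 170 (y) x 112 mm high, walls and floor 6 mm, fixed. Origin: centre of its underside; z up; the flap's hinge is along its +x rim. A rubber inlet stub sticks out 40 mm on its -x side. Inside, across the middle (along y, at x = 0), ribs 55 mm high form a slot 30 mm wide in which the filter stands. The airbox may be on the left or the right; the light stand is on the other side.
- flap (a joint): Hinge of the blue flap (184 x 174 x 8 mm, 200 g), rad: 0 shut, grows as it opens upward and away (1.57 = standing upright), stop at 1.9. The hinge is stiff (about 0.27 N m), so the flap stays where it is left; lifting it at the post takes 3 to 4 N.
- flap_hinge (a point): Point on the flap's hinge axis, mid-width, level with the flap's underside, 90 mm from the airbox's centre along its +x and 112.5 mm above the bench. The hinge axis is the airbox's y axis.
- flap_post (a point): Point on the steel post that is the flap's handle, 24 mm above the flap's upper face (half its height). The post is round, 14 mm in diameter, 48 mm high, and stands square on the flap 150 mm from the hinge axis and 30 mm from the flap's front edge, at mid-width. With the flap shut its top is 168.5 mm above the bench. Pinched from its +y and -y sides it can turn between the fingers as the flap swings.
- ring: Brass ring, outer diameter 44 mm, hole 24 mm, 22 mm high, about 180 g, loose. Origin: centre of its underside; z is its axis. At the start it lies on the flap (underside 120.5 mm above the bench), around the post.
- pegblock: Yellow block 60 x 60 x 50 mm high, fixed, origin at the centre of its underside, with an upright steel peg in the middle of its top: 14 mm in diameter, 40 mm high, tapered to 8 mm over the last 6 mm.
- peg_foot (a point): Foot of the peg: on its axis, on the block's top, 50 mm above the bench. A parked ring has its underside here.
- filter: Air filter plate: orange frame with pale pleats, 24 mm thick (x) x 130 mm (y) x 65 mm high, with a pull tab upright on the middle of its top edge: 10 mm thick (x) x 44 mm (y) x 30 mm high. About 160 g, loose. Origin: centre of its underside; z up towards the tab. It stands in the airbox slot, underside 6 mm above the bench, tab top 101 mm, hidden until the flap is lifted, with 3 mm play on each side; its broad sides face the airbox's +x and -x.
- filter_mid (a point): Centre of the filter's frame, 32.5 mm above its underside (the frame's top edge, where the tab begins, is 32.5 mm above this point).
- lightstand: Light stand, fixed: dark tray 180 x 180 mm, 8 mm thick with 14 mm high rims, origin at the centre of its underside; on its -x edge stands a light panel 20 mm thick, 170 mm wide (y), top 158 mm above the bench, whose lit white face looks along the stand's +x over the tray.
- light_face (a point): Centre of the lit white face (150 x 130 mm), 83 mm above the bench, 64 mm from the stand's centre along its -x. x points straight out of the face over the tray, y along its width, z up.
- wrench: Bystander: steel wrench lying on the bench. Leave alone.
- cleaner: Bystander: red and white can, 60 mm in diameter, 150 mm high, origin under its centre. Leave alone.
- oilfilter: Bystander: white oil filter, 72 mm in diameter, 80 mm high, origin under its centre. Leave alone.
Not all that is in view belongs to the job. There is more than one size of the pegblock; the job needs the smallest. There is more than one size of the ring; the one meant has the size given above.

How it is judged:
By the outcome, as a careful person would: the job done as asked, in the order asked, and still so for the second after the job is handed in, while the arm keeps its last pose, push and grip.
It also fails if it takes over 69 s, if anything falls off the work surface, if the arm or the gripper's body presses on something with over 40 N, if the wrist force passes 120 N, or if a joint passes its speed limit or range.

## Working session

There is one attempt and no reset: what is moved stays moved. The work goes in short steps, Python scripts to look and compute and a shell command to move; the robot and the scene stay as the last step left them, time stands still between calls to the robot, and variables do not carry over. Pictures are saved under pics/ and viewed, and the job is handed in when it is done.

```bash
mkdir -p pics; ls
python3 - <<'E'
from workcell import status, vision
import cv2
print(status.state())
for n in ("scene","top"):
    f=vision.grab_frame(n); cv2.imwrite(f"pics/{n}0.png",f["color"]); print(n,f["fov_y"],f["cx"],f["cy"],f["k1"],f["pose"].round(3).tolist() if hasattr(f["pose"],'round') else f["pose"])
E
```

```text
pics
{'time_s': 0.0, 'qpos': array([ 7.49435408e+01,  1.83497259e+01,  8.97071084e+01, -1.52413765e-03,
        7.20433929e+01, -1.14627508e+00]), 'qvel': array([-0.07803954,  0.03347824, -0.02267857,  0.05681953,  0.08430509,
       -0.04067357]), 'effort': array([-6.38612073e-04, -4.12470210e+01, -2.31972939e+01,  7.26505020e-02,
        4.59668320e-02, -1.65733677e-04]), 'ee_pos': array([138.19025082, 557.96336869, 403.93443024]), 'ee_rot': array([-1.79899764e+02, -5.56254934e-04,  1.66090287e+02]), 'force': array([-0.1946337 , -0.68123926,  0.04611815]), 'torque': array([-0.04356276,  0.00554312,  0.02364049]), 'gripper_width': 91.3550953713267}
scene 45.029952642250336 263.16150830936806 199.05711107159576 -0.14607339543051137 [[-0.662, 0.488, -0.569, 1143.451], [0.749, 0.409, -0.521, 527.116], [-0.022, -0.771, -0.636, 762.768], [0.0, 0.0, 0.0, 1.0]]
top 56.969213389928115 254.65231605600204 192.06389289947913 0.02224014900084713 [[0.009, -0.995, 0.102, 456.63], [-1.0, -0.007, 0.015, -12.048], [-0.014, -0.102, -0.995, 1037.5], [0.0, 0.0, 0.0, 1.0]]
```

View pics/scene0.png

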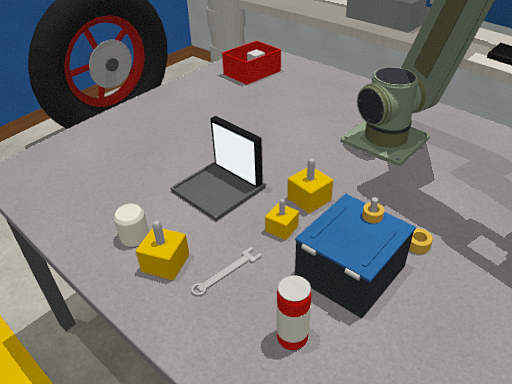

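View pics/top0.png

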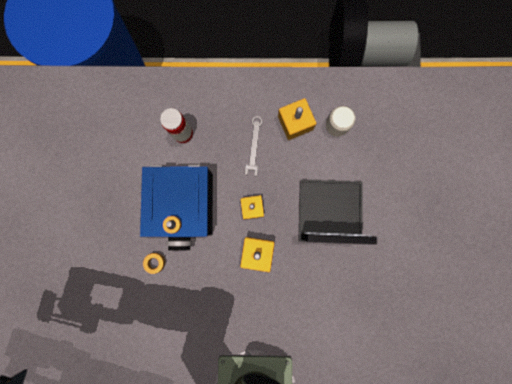

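```bash
cat > h.py <<'E'
import numpy as np, cv2
from workcell import status, vision
def K(f):
    fy=192/np.tan(np.radians(f["fov_y"]/2)); return np.array([[fy,0,f["cx"]],[0,fy,f["cy"]],[0,0,1]])
def cloud(f):
    h,w=f["depth"].shape; u,v=np.meshgrid(np.arange(w),np.arange(h))
    p=np.stack([u,v],-1).reshape(-1,1,2).astype(np.float64)
    n=cv2.undistortPoints(p,K(f),np.array([f["k1"],0,0,0,0.]),).reshape(h,w,2)
    d=f["depth"].astype(float)
    c=np.stack([n[...,0]*d,n[...,1]*d,d],-1)
    P=np.asarray(f["pose"]); return c@P[:3,:3].T+P[:3,3]
def proj(f,pts):
    P=np.linalg.inv(np.asarray(f["pose"])); r,_=cv2.Rodrigues(P[:3,:3])
    return cv2.projectPoints(np.atleast_2d(np.array(pts,float)),r,P[:3,3],K(f),np.array([f["k1"],0,0,0,0.]))[0].reshape(-1,2)
def rect(pts):
    (c,s,a)=cv2.minAreaRect(pts[:,:2].astype(np.float32)); return np.round(c,1),np.round(s,1),round(a,2)
E
python3 - <<'E'
from h import *
for cam in("top","scene"):
    f=vision.grab_frame(cam); C=cloud(f); np.save(f"{cam}C.npy",C)
    for lab in ("airbox","flap","ring","pegblock","lightstand","cleaner","oilfilter","wrench"):
        S=vision.silhouettes(cam,lab); F=vision.find_in(cam,lab)
        for s in F: print(cam,lab,"find",np.round(s["location"]),round(s["p"],2))
        for s in S:
            if s["p"]<.2: continue
            m=s["pixels"]&(f["depth"]>0); 
            if m.sum()<8: continue
            p=C[m]; zt=np.percentile(p[:,2],97)
            t=p[abs(p[:,2]-zt)<5]
            print("   sil",round(s["p"],2),m.sum(),"ztop",zt.round(1),"z5",np.percentile(p[:,2],5).round(),"rect",rect(t) if len(t)>4 else '',"mean",t.mean(0).round(1))
E
```

```text
top airbox find [521. 208. 123.] 0.87
   sil 0.96 4997 ztop 122.8 z5 66.0 rect (array([526.6, 212.4]), array([183.2, 172.6]), 0.54) mean [528.7 210.9 119.8]
top flap find [524. 213. 122.] 0.67
   sil 0.82 4310 ztop 122.9 z5 116.0 rect (array([525.3, 212.5]), array([180.5, 172.2]), 0.46) mean [528.7 210.4 119.8]
top ring find [ 503. -214.    6.] 0.59
top ring find [359. 293.  27.] 0.5
top ring find [462. 214. 143.] 0.45
   sil 0.79 328 ztop 29.9 z5 -2.0 rect (array([355.6, 288.7]), array([52.9, 55.4]), 0.63) mean [355.7 288.4  27.4]
   sil 0.73 245 ztop 164.9 z5 118.0 rect (array([466.5, 215.5]), array([ 5.2, 11. ]), 62.59) mean [466.3 215.6 166.8]
   sil 0.29 4448 ztop 123.1 z5 116.0 rect (array([525.3, 212.6]), array([180.5, 172.3]), 0.43) mean [527.4 211.2 120. ]
top pegblock find [392.  -2.  69.] 0.75
top pegblock find [ 766. -108.   73.] 0.75
top pegblock find [513.   5.  52.] 0.69
   sil 0.97 471 ztop 85.0 z5 44.0 rect (array([516.4,  11.7]), array([11.2, 10.9]), 0.49) mean [515.3  11.1  86.5]
   sil 0.91 1134 ztop 115.5 z5 2.0 rect (array([ 772.3, -114.7]), array([16.1, 15.8]),
[... 2136 characters left out ...]
208.8  157.3]
scene cleaner find [755. 238. 108.] 0.59
   sil 0.69 5424 ztop 124.6 z5 118.0 rect (array([527.8, 214. ]), array([185. , 173.6]), 1.07) mean [539.9 216.9 121.2]
   sil 0.65 2221 ztop 151.3 z5 15.0 rect (array([739.6, 221. ]), array([53.3, 51.3]), 66.7) mean [740.2 221.9 149.9]
scene oilfilter find [ 778. -216.   68.] 0.8
scene oilfilter find [ 450. -204.   15.] 0.24
   sil 0.82 1131 ztop 82.9 z5 14.0 rect (array([ 768.3, -238.1]), array([60.6, 63. ]), 48.22) mean [ 768.8 -236.8   81. ]
scene wrench find [710.   7.   9.] 0.6
scene wrench find [537. 224. 122.] 0.27
   sil 0.72 598 ztop 10.4 z5 3.0 rect (array([706. ,   8.4]), array([ 36.7, 177.8]), 84.06) mean [703.8   8.6   7.8]
```

Run:
```python
from h import *
for cam in("top","scene"):
    C=np.load(f"{cam}C.npy"); P=C.reshape(-1,3)
    def box(x0,x1,y0,y1,z0,z1):
        return P[(P[:,0]>x0)&(P[:,0]<x1)&(P[:,1]>y0)&(P[:,1]<y1)&(P[:,2]>z0)&(P[:,2]<z1)]
    r=box(430,505,180,250,138,147); print(cam,"ring",cv2.minEnclosingCircle(r[:,:2].astype(np.float32)),len(r))
    r=box(430,505,180,250,150,175); print("post",rect(r),len(r),r[:,2].max())
    r=box(430,640,100,330,114,126); print("flap",rect(r))
    # edges fit of flap: y extremes per x-bin
    for ax,(lo,hi) in ((0,(440,610)),(1,(135,295))):
        o=1-ax; E0=[];E1=[]
        for b in np.arange(lo,hi,6):
            q=r[(r[:,ax]>=b)&(r[:,ax]<b+6)]
            if len(q)>5: E0.append((b+3,q[:,o].min()));E1.append((b+3,q[:,o].max()))
        for e in(E0,E1):
            e=np.array(e); k=np.polyfit(e[:,0],e[:,1],1); print("  edge",ax,np.degrees(np.arctan(k[0])).round(2),np.polyval(k,(lo+hi)/2).round(1))
    r=box(470,560,-35,50,46,54); print("blk top",rect(r),r[:,2].mean())
    r=box(470,560,-35,50,60,95); print("peg",rect(r),len(r),r[:,2].max())
    r=box(400,470,-320,-100,150,162); print("panel top",rect(r))
    e=[]
    for b in np.arange(-290,-135,6):
        q=r[(r[:,1]>=b)&(r[:,1]<b+6)]
        if len(q)>2: e.append((b+3,q[:,0].min(),q[:,0].max()))
    e=np.array(e)
    for j in(1,2):
        k=np.polyfit(e[:,0],e[:,j],1);print("  pedge",np.degrees(np.arctan(k[0])).round(2),np.polyval(k,-212).round(1))
    # face
    if cam=="scene":
        r=box(425,460,-300,-120,25,145); A=np.c_[r[:,1]+212,r[:,2]-83,np.ones(len(r))]
        k,*_=np.linalg.lstsq(A,r[:,0],rcond=None); res=r[:,0]-A@k; m=abs(res)<4; k,*_=np.linalg.lstsq(A[m],r[m,0],rcond=None);print("face",k,m.sum(),len(r), r[m].min(0),r[m].max(0))
    r=box(435,640,-330,-100,3,30); print("tray",rect(r))
```

```text
top ring ((463.9948425292969, 212.5557861328125), 21.831331253051758) 155
post (array([465.3, 211.9]), array([ 9.9, 13.4]), 0.81) 31 169.02699517197334
flap (array([528.3, 213. ]), array([186.7, 173.8]), 0.41)
  edge 0 0.18 127.0
  edge 0 0.48 298.2
  edge 1 -0.46 435.0
  edge 1 -1.08 617.6
blk top (array([515.2,  10.7]), array([59.5, 59.2]), 8.08) 48.62269321076224
peg (array([514.8,  10.2]), array([12.2, 11.5]), 47.1) 22 90.52236242542335
panel top (array([ 432.4, -213.4]), array([169.5,  19.9]), 88.52)
  pedge 1.56 423.4
  pedge 1.46 441.4
tray (array([ 535.6, -211.7]), array([192.2, 211.6]), 2.47)
scene ring ((466.7101135253906, 214.41583251953125), 22.605222702026367) 181
post (array([467.8, 212.5]), array([15. , 13.4]), 70.06) 65 170.20244246404843
flap (array([528.9, 213.6]), array([193. , 175.2]), 0.67)
  edge 0 1.3 127.6
  edge 0 0.98 300.1
  edge 1 -4.71 444.9
  edge 1 -0.46 621.6
blk top (array([517.6,  12.1]), array([62.1, 60.2]), 9.46) 49.21262140634846
peg (array([519.5,  13.6]), array([12.9, 13.9]), 42.14) 74 90.47647221475756
panel top (array([ 434.9, -211.5]), array([174.4,  24.6]), 87.81)
  pedge 1.86 425.6
  pedge 1.4 445.4
face [ 1.73631923e-02 -1.51174363e-03  4.44871731e+02] 1614 1842 [ 440.1541716  -299.44708006   25.01234213] [ 448.26162024 -125.66653666  144.99163639]
tray (array([ 538.4, -215. ]), array([204.2, 226.5]), 0.86)
```

```bash
python3 -m jog '[[0.09,0,0,0,0,0,-0.126],[0.09,0,0,0,0,0,-0.126],[0.09,-0.0328,-0.0344,0.001,0,0,0],[0.09,-0.0328,-0.0344,0.001,0,0,0],[0.09,-0.0328,-0.0344,0.001,0,0,0],[0.09,-0.0328,-0.0344,0.001,0,0,0],[0.09,-0.0328,-0.0344,0.001,0,0,0],[0.09,-0.0328,-0.0344,0.001,0,0,0],[0.09,-0.0328,-0.0344,0.001,0,0,0],[0.09,-0.0328,-0.0344,0.001,0,0,0],[0.09,-0.0328,-0.0344,0.001,0,0,0],[0.09,-0.0328,-0.0344,0.001,0,0,0]]' 30; python3 -m jog '[[0.09,0,0,0,0,0,0],[0.09,0,0,0,0,0,0]]'; python3 -c "from workcell import status;print(status.state())"
```

```text
time_s: 3.3
ee_pos: [470.4, 215.9, 394.9]
ee_rot: [180.0, 0.0, -179.5]
force: [0.3, 0.3, -0.2]
gripper_width: 89.8
time_s: 3.55
ee_pos: [469.2, 217.3, 394.7]
ee_rot: [180.0, -0.0, -179.5]
force: [-0.2, 1.0, 0.1]
gripper_width: 89.9
{'time_s': 3.55, 'qpos': array([ 2.35650788e+01,  1.35037130e+01,  9.79887074e+01,  3.95601098e-02,
        6.85347032e+01, -6.69441961e+01]), 'qvel': array([ 1.27150028, -0.40629954,  0.35245472, -0.15694613, -0.06547706,
       -0.05699303]), 'effort': array([-8.23474992e-01, -3.56710696e+01, -2.27140975e+01, -5.49714582e-02,
        6.15674537e-02, -1.78761482e-03]), 'ee_pos': array([469.15299338, 217.27529935, 394.65018219]), 'ee_rot': array([ 1.79976755e+02, -3.93768989e-02, -1.79505202e+02]), 'force': array([-0.17502731,  1.03783987,  0.06114066]), 'torque': array([0.0262135 , 0.00521327, 0.03638312]), 'gripper_width': 89.86152738840252}
```

```bash
python3 -m jog '[[0.08,0.003,-0.004,0.02,0,0,0],[0.08,0,0,0.02,0,0,0],[0.08,0,0,0.02,0,0,0],[0.08,0,0,0.012,0,0,0],[0.08,0,0,0,0,0,0]]'
python3 - <<'E'
from h import *
for n in ("scene","top"):
    f=vision.grab_frame(n); cv2.imwrite(f"pics/{n}1.png",cv2.resize((f["color"][130:300,100:500] if n=="scene" else f["color"][120:320,90:390]),None,fx=2,fy=2))
E
```

```text
time_s: 4.18
ee_pos: [465.8, 213.7, 322.2]
ee_rot: [-180.0, -0.1, -179.4]
force: [0.2, -0.2, -0.2]
gripper_width: 80.2
```

View pics/scene1.png

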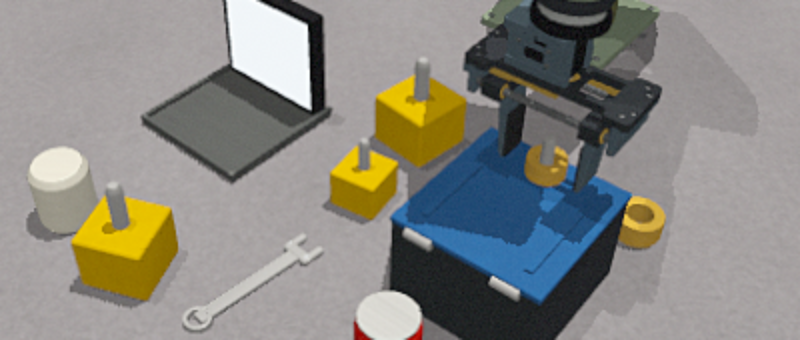

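View pics/top1.png

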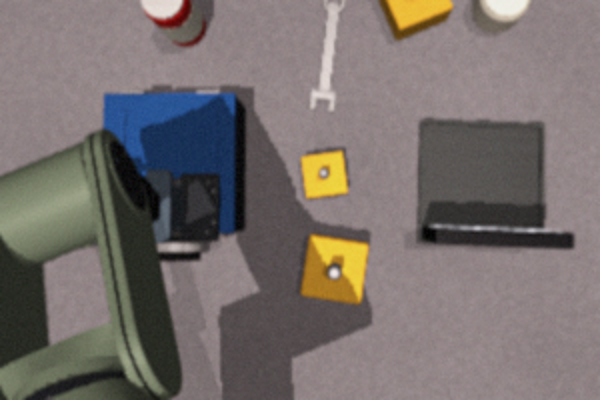

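The scene picture shows both fingers straddling the ring and post (around pixel 545,165 of the crop). The top view is hidden by the arm. I'll lower the last bit and grip.

```bash
python3 -m jog '[[0.08,0,0,0.0075,0,0,0],[0.08,0,0,0,0,0,0],[0.03,0,0,0,0,0,0],[0.03,0,0,0,0,0,0],[0.03,0,0,0,0,0,0],[0.03,0,0,0,0,0,0],[0.03,0,0,0,0,0,0],[0.03,0,0,0,0,0,0]]' 30; python3 -m jog '[[0.03,0,0,-0.005,0,0,0],[0.03,0,0,-0.015,0,0,0],[0.03,0,0,-0.02,0,0,0],[0.03,0,0,-0.025,0,0,0],[0.03,0,0,-0.005,0,0,0],[0.03,0,0,0,0,0,0]]'
python3 - <<'E'
from h import *
for n in ("scene",):
    f=vision.grab_frame(n); cv2.imwrite(f"pics/{n}2.png",cv2.resize((f["color"][100:300,250:500] if n=="scene" else f["color"][120:320,90:390]),None,fx=3,fy=3)); C=cloud(f)
    s=status.state(); print(s["ee_pos"],s["gripper_width"])
    for S in vision.silhouettes("scene","ring"):
        p=C[S["pixels"]&(f["depth"]>0)]; print(S["p"],len(p),np.percentile(p,[3,50,97],axis=0).round(1).tolist())
E
```

```text
time_s: 5.28
ee_pos: [466.5, 213.2, 315.3]
ee_rot: [180.0, 0.0, -179.5]
force: [-0.4, 0.8, 0.2]
gripper_width: 43.3
time_s: 6.02
ee_pos: [466.3, 213.1, 385.4]
ee_rot: [180.0, 0.0, -179.5]
force: [0.3, -0.1, -1.8]
gripper_width: 43.4
[466.15569863 213.02320428 384.7579048 ] 43.198133224965275
0.78 342 [[448.0, 194.6, 191.2], [478.8, 210.6, 207.2], [487.3, 229.6, 213.4]]
0.65 466 [[333.9, 273.5, 0.3], [364.1, 295.4, 23.3], [387.1, 316.2, 30.1]]
0.27 5301 [[430.8, -300.1, 4.7], [448.8, -205.1, 13.2], [596.9, -126.7, 157.7]]
```

View pics/scene2.png

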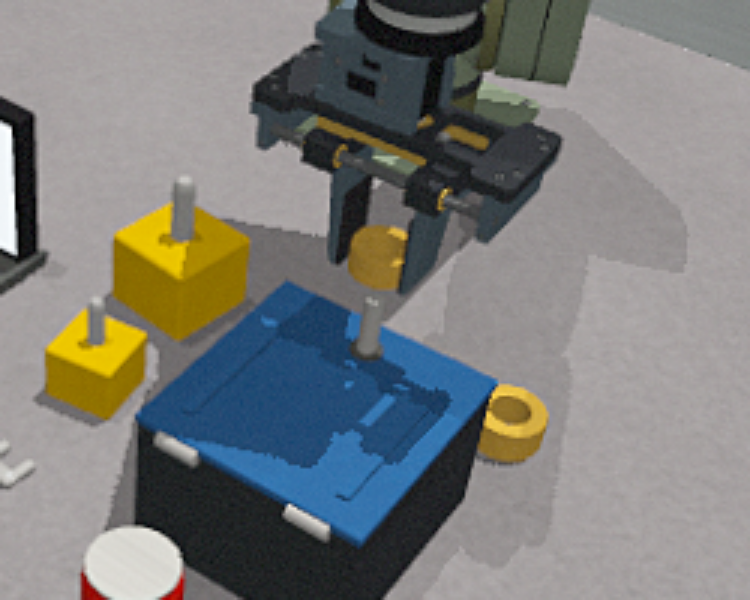

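Ring is clear of the post, held at about (380,255) in the crop. Now the offset of ring to peg.

Run:
```python
from h import *
from scipy.optimize import least_squares
f=vision.grab_frame("scene"); C=cloud(f); d=f["depth"]>0
def cyl(p,r):
    # outward surface points fit: circle radius known
    g=lambda c: np.hypot(p[:,0]-c[0],p[:,1]-c[1])-r
    return least_squares(g,p[:,:2].mean(0)+[-5,-5],loss="soft_l1").x
S=vision.silhouettes("scene","ring")
for s in S[:2]:
    p=C[s["pixels"]&d]
    if p[:,2].mean()<100: continue
    z0,z1=np.percentile(p[:,2],[2,98]); w=p[(p[:,2]>z0+2)&(p[:,2]<z1-5)]
    # outer only: those nearer camera
    print("ring z",z0,z1,"outer fit",cyl(w[w[:,0]>w[:,0].mean()-5],22),len(w))
    t=p[p[:,2]>z1-4]; print("top circ",cv2.minEnclosingCircle(t[:,:2].astype(np.float32)),len(t))
P=C[d]
def box(x0,x1,y0,y1,z0,z1):
    return P[(P[:,0]>x0)&(P[:,0]<x1)&(P[:,1]>y0)&(P[:,1]<y1)&(P[:,2]>z0)&(P[:,2]<z1)]
print("peg",cyl(box(500,540,-10,35,55,82),7)); b=box(500,540,-10,35,55,82);print(len(b),b.mean(0))
q=box(440,500,190,240,126,164);print("post",cyl(q,7),len(q),q.mean(0))
```

```text
ring z 190.87355593825734 212.2750294195225 outer fit [464.43138236 211.87815002] 151
top circ ((465.4442138671875, 211.91148376464844), 22.373111724853516) 137
peg [516.66863396  10.96831727]
59 [519.89104146  14.02581007  68.29344046]
post [465.51474877 212.45483128] 100 [470.41075246 214.49128508 145.35609084]
```

```bash
python3 -m jog '[[0.03,-0.0083,-0.0335,0,0,0,0],[0.03,-0.0083,-0.0335,0,0,0,0],[0.03,-0.0083,-0.0335,0,0,0,0],[0.03,-0.0083,-0.0335,0.01,0,0,0],[0.03,-0.0083,-0.0335,0.02,0,0,0],[0.03,-0.0083,-0.0335,0.02,0,0,0],[0.03,0,0,0.02,0,0,0],[0.03,0,0,0.012,0,0,0],[0.03,0,0,0,0,0,0],[0.03,0,0,0,0,0,0]]'
python3 - <<'E'
from h import *
for n in ("scene","top"):
    f=vision.grab_frame(n); cv2.imwrite(f"pics/{n}3.png",cv2.resize((f["color"][150:270,200:360] if n=="scene" else f["color"][150:270,190:350]),None,fx=4,fy=4)); C=cloud(f)
    print(status.state()["ee_pos"])
    for s in vision.silhouettes(n,"ring"):
        p=C[s["pixels"]&(f["depth"]>0)]; 
        if len(p)<20 or len(p)>1000: continue
        z1=np.percentile(p[:,2],98);t=p[p[:,2]>z1-4]; print(n,z1,cv2.minEnclosingCircle(t[:,:2].astype(np.float32)),len(t))
    P=C.reshape(-1,3); q=P[(abs(P[:,0]-517)<14)&(abs(P[:,1]-11)<14)&(P[:,2]>56)&(P[:,2]<92)]; print(n,"peg",len(q),q.mean(0),q.max(0))
E
```

```text
time_s: 7.48
ee_pos: [518.3, 13.0, 303.8]
ee_rot: [180.0, 0.1, -179.4]
force: [0.3, 0.4, -1.5]
gripper_width: 43.6
[518.34465693  13.01966697 304.01425397]
scene 31.18751042522684 ((384.6644287109375, 289.911865234375), 55.94715118408203) 151
scene 131.63774802848897 ((519.4006958007812, 12.763514518737793), 21.417078018188477) 90
scene peg 79 [519.9557407   13.98353016  74.14656126] [525.79287978  21.14784583  91.31993662]
[518.26112484  12.93764576 304.02110488]
top 30.772341967577468 ((356.7287902832031, 288.0357360839844), 28.12936019897461) 131<stdin>:9: RuntimeWarning: Mean of empty slice.
  ret = um.true_divide(
Traceback (most recent call last):
ValueError: zero-size array to reduction operation maximum which has no identity
```

View pics/scene3.png

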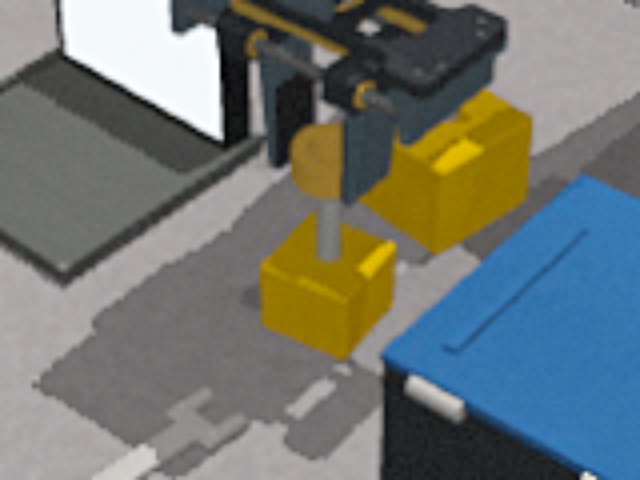

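View pics/top3.png

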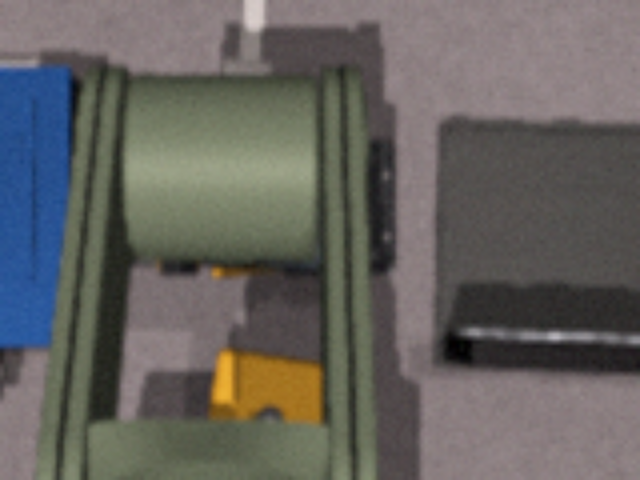

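The ring sits right over the small block's peg (peg at (330,230) in the scene crop). I'll nudge about 1 mm and lower.

```bash
python3 -m jog '[[0.03,0.001,-0.0013,0.01,0,0,0],[0.03,0,0,0.012,0,0,0],[0.03,0,0,0.012,0,0,0],[0.03,0,0,0,0,0,0]]';python3 -m jog '[[0.03,0,0,0.012,0,0,0],[0.03,0,0,0.01,0,0,0],[0.03,0,0,0,0,0,0],[0.03,0,0,0,0,0,0]]'
```

```text
time_s: 8.18
ee_pos: [516.6, 11.3, 267.7]
ee_rot: [180.0, -0.2, -179.5]
force: [-0.4, -0.2, -1.7]
gripper_width: 43.4
time_s: 8.68
ee_pos: [517.2, 11.3, 247.3]
ee_rot: [180.0, 0.0, -179.5]
force: [-0.1, 0.1, -1.9]
gripper_width: 43.6
```

```bash
python3 -m jog '[[0.03,0,0,0.0015,0,0,0],[0.03,0,0,0,0,0,0],[0.075,0,0,0,0,0,0],[0.075,0,0,0,0,0,0],[0.075,0,0,0,0,0,0],[0.075,0,0,-0.02,0,0,0],[0.075,0,0,-0.03,0,0,0],[0.075,0,0,-0.04,0,0,0],[0.075,0,0,-0.045,0,0,0],[0.05,0,0,0,0,0,0]]'
python3 - <<'E'
from h import *
f=vision.grab_frame("scene"); cv2.imwrite("pics/scene4.png",cv2.resize(f["color"][150:270,200:360],None,fx=4,fy=4)); C=cloud(f)
for s in vision.silhouettes("scene","ring"):
        p=C[s["pixels"]&(f["depth"]>0)]; 
        if len(p)<20 or len(p)>1000: continue
        z1=np.percentile(p[:,2],98);t=p[p[:,2]>z1-4]; print(z1,np.percentile(p[:,2],3),cv2.minEnclosingCircle(t[:,:2].astype(np.float32)),len(t))
E
```

```text
time_s: 9.93
ee_pos: [517.8, 11.3, 384.5]
ee_rot: [180.0, 0.5, -179.5]
force: [0.9, 0.2, -0.1]
gripper_width: 67.7
30.926613350649742 1.7685643473628663 ((387.2849426269531, 287.3612976074219), 57.050235748291016) 163
10.352489854925405 -0.49249738765508255 ((705.3776245117188, 13.179168701171875), 89.63233184814453) 449
73.47106751571901 53.01109892023042 ((517.7224731445312, 13.031167984008789), 21.820690155029297) 90
```

View pics/scene4.png

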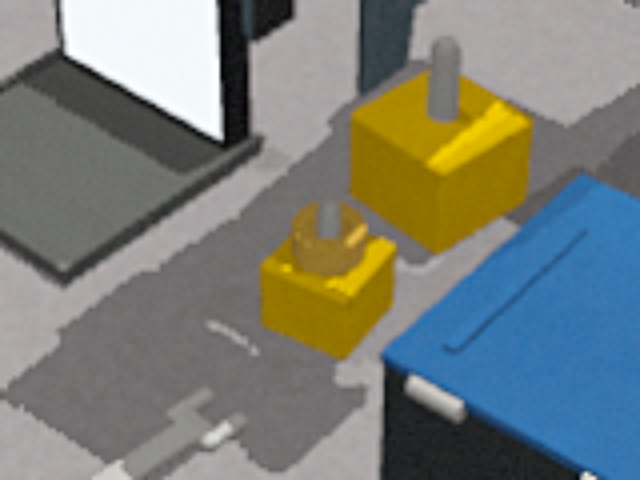

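Ring is down flush on the small block (ring top at 73 mm, expected 72). Next: pinch the post.

```bash
python3 -m jog '[[0.05,0.0082,0.0337,0,0,0,0],[0.05,0.0083,0.0337,0,0,0,0],[0.05,0.0082,0.0337,0,0,0,0],[0.05,0.0083,0.0337,0,0,0,0],[0.05,0.0082,0.0337,0,0,0,0],[0.05,0.0083,0.0337,0,0,0,0],[0.05,0,0,0.01,0,0,0],[0.05,0,0,0.01,0,0,0],[0.05,0,0,0,0,0,0]]'
python3 - <<'E'
from h import *
f=vision.grab_frame("scene"); cv2.imwrite("pics/scene5.png",cv2.resize(f["color"][150:300,300:460],None,fx=4,fy=4))
print(status.state()["ee_pos"])
E
```

```text
time_s: 11.15
ee_pos: [465.6, 212.0, 359.0]
ee_rot: [-179.9, -0.2, -179.5]
force: [-0.8, -0.7, -0.5]
gripper_width: 49.9
[465.84019754 212.14072891 359.81582723]
```

View pics/scene5.png

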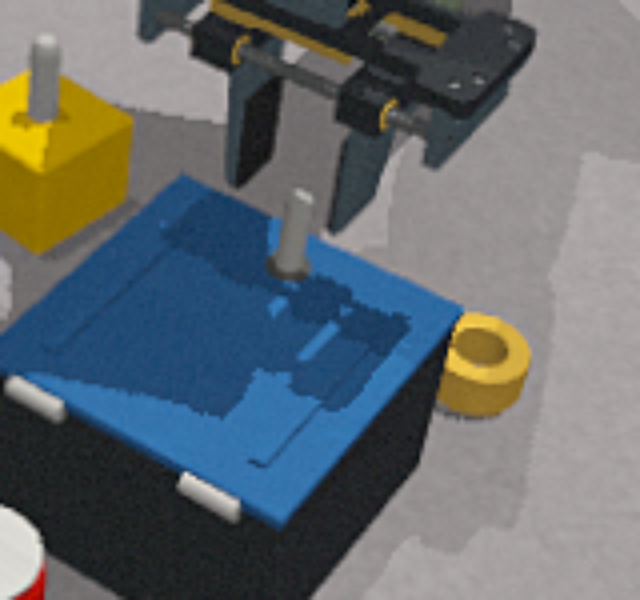

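```bash
python3 -m jog '[[0.05,0,0.001,0.012,0,0,0],[0.05,0,0,0.012,0,0,0],[0.05,0,0,0.012,0,0,0],[0.05,0,0,0,0,0,0],[0,0,0,0,0,0,0],[0,0,0,0,0,0,0],[0,0,0,0,0,0,0],[0,0,0,0,0,0,0],[0,0,0,0,0,0,0]]' 22
```

```text
time_s: 12.32
ee_pos: [465.8, 213.7, 324.9]
ee_rot: [-179.9, 0.0, -179.4]
force: [0.3, -2.5, 0.9]
gripper_width: 14.0
```

Run:
```python
import numpy as np
t=np.linspace(0,1.8,13);p=np.c_[-150*np.cos(t)+40.4*np.sin(t),150*np.sin(t)+40.4*np.cos(t)]
d=np.diff(p,axis=0);print((-d/1000).round(4).tolist(), np.cumsum(d,0).round())
```

```text
[[-0.0077, -0.022], [-0.0109, -0.0206], [-0.0139, -0.0187], [-0.0165, -0.0164], [-0.0188, -0.0138], [-0.0206, -0.0108], [-0.022, -0.0076], [-0.0229, -0.0042], [-0.0233, -0.0008], [-0.0231, 0.0027], [-0.0225, 0.0061], [-0.0213, 0.0094]] [[  8.  22.]
 [ 19.  43.]
 [ 33.  61.]
 [ 49.  78.]
 [ 68.  91.]
 [ 88. 102.]
 [110. 110.]
 [133. 114.]
 [157. 115.]
 [180. 112.]
 [202. 106.]
 [223.  96.]]
```

```bash
python3 -m jog '[[0,-0.0077,0,-0.022,0,0,0],[0,-0.0109,0,-0.0206,0,0,0],[0,-0.0139,0,-0.0187,0,0,0],[0,-0.0165,0,-0.0164,0,0,0],[0,0,0,0,0,0,0]]'
python3 - <<'E'
from h import *
f=vision.grab_frame("scene"); cv2.imwrite("pics/scene6.png",cv2.resize(f["color"][100:330,250:500],None,fx=2.6,fy=2.6))
E
```

```text
time_s: 12.95
ee_pos: [514.7, 214.2, 402.8]
ee_rot: [-180.0, -0.1, -179.5]
force: [-3.2, -1.8, 3.8]
gripper_width: 13.4
```

View pics/scene6.png

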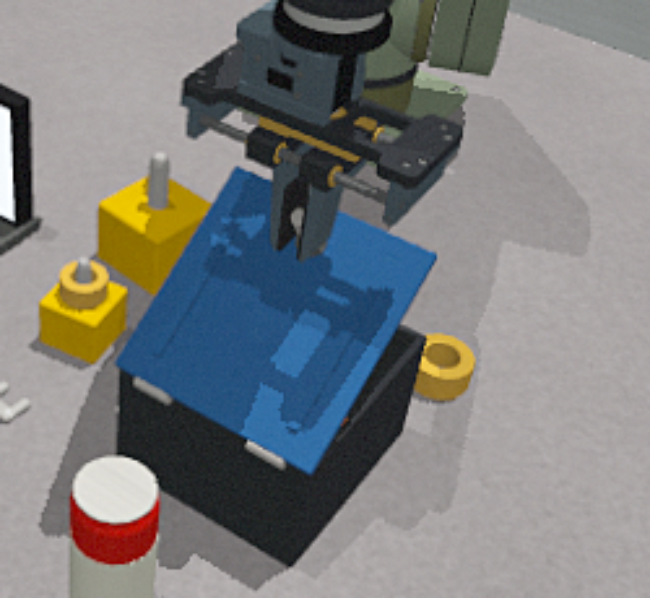

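The flap follows the fingers (open about 0.6 rad); continuing the arc.

```bash
python3 -m jog '[[0,-0.0188,0,-0.0138,0,0,0],[0,-0.0206,0,-0.0108,0,0,0],[0,-0.022,0,-0.0076,0,0,0],[0,-0.0229,0,-0.0042,0,0,0],[0,0,0,0,0,0,0]]'
python3 -m jog '[[0,-0.0233,0,-0.0008,0,0,0],[0,-0.0231,0,0.0027,0,0,0],[0,-0.0225,0,0.0061,0,0,0],[0,-0.0213,0,0.0094,0,0,0],[0,0,0,0,0,0,0],[0,0,0,0,0,0,0]]'
python3 - <<'E'
from h import *
for n in("scene","top"):
    f=vision.grab_frame(n); cv2.imwrite(f"pics/{n}7.png",cv2.resize(f["color"][80:330,150:500] if n=="scene" else f["color"][60:320,60:400],None,fx=2,fy=2))
E
```

```text
time_s: 13.62
ee_pos: [599.9, 215.1, 439.4]
ee_rot: [180.0, 0.2, -179.5]
force: [-0.4, -1.4, 3.4]
gripper_width: 13.3
time_s: 14.38
ee_pos: [690.2, 216.1, 422.4]
ee_rot: [179.9, 0.4, -179.5]
force: [4.5, -0.6, 6.5]
gripper_width: 13.1
```

View pics/scene7.png

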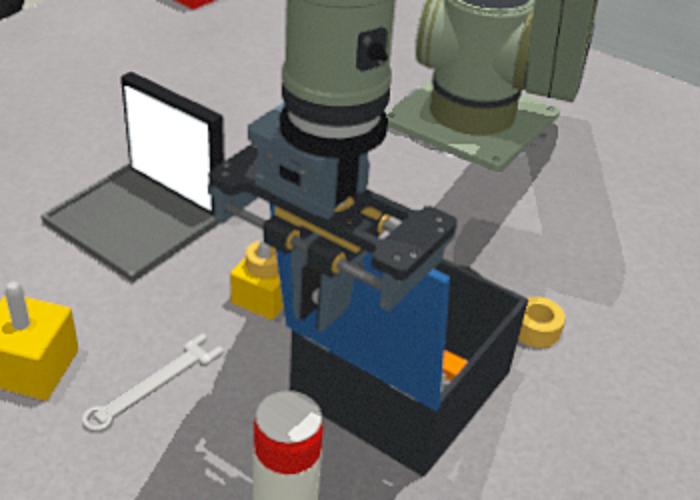

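View pics/top7.png

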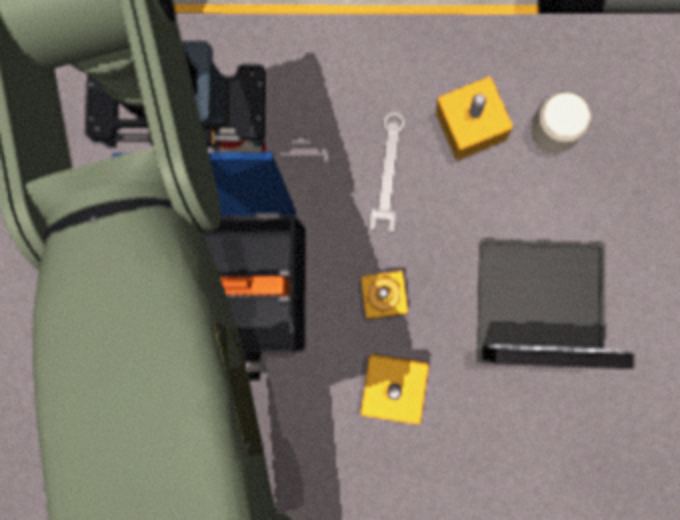

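```bash
python3 -m jog '[[0.05,0,0,0,0,0,0],[0.05,0,0,0,0,0,0],[0.05,0,0,0,0,0,0],[0.05,-0.012,0,0,0,0,0],[0.05,0,0,-0.02,0,0,0],[0.05,0,0,-0.025,0,0,0],[0.05,0,0,-0.025,0,0,0],[0.05,0,0,-0.025,0,0,0],[0.05,0,0,0,0,0,0]]'
python3 - <<'E'
from h import *
for n in("scene","top"):
    f=vision.grab_frame(n); cv2.imwrite(f"pics/{n}8.png",cv2.resize(f["color"][30:330,150:500] if n=="scene" else f["color"][60:320,60:400],None,fx=2,fy=2))
E
```

```text
time_s: 15.6
ee_pos: [701.6, 216.2, 518.5]
ee_rot: [179.9, 0.3, -179.5]
force: [0.4, 0.1, -0.6]
gripper_width: 50.1
```

View pics/scene8.png

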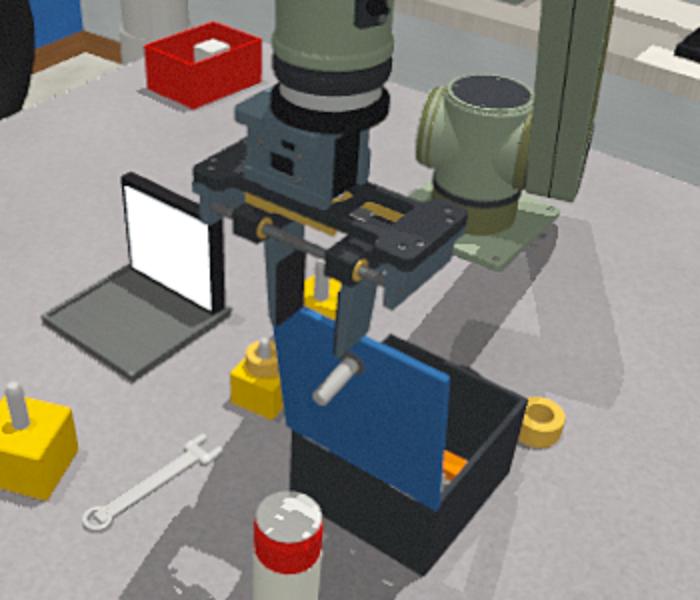

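```bash
python3 -m jog '[[0.05,0.044,0,0,0,0,0],[0.05,0.044,0,0,0,0,0],[0.05,0.044,0,0,0,0,0],[0.05,0.044,0,0,0,0,0],[0.05,0,0,0,0,0,0.1745],[0.05,0,0,0,0,0,0.1745],[0.05,0,0,0,0,0,0.1745],[0.05,0,0,0,0,0,0.1745],[0.05,0,0,0,0,0,0.1745],[0.05,0,0,0,0,0,0.1745],[0.05,0,0,0,0,0,0.1745],[0.05,0,0,0,0,0,0.1745]]'
python3 -m jog '[[0.05,0,0,0,0,0,0.1745],[0.05,0,0,0,0,0,0]]'
python3 - <<'E'
from h import *
for n in("scene","top"):
    f=vision.grab_frame(n); cv2.imwrite(f"pics/{n}9.png",cv2.resize(f["color"][30:330,150:500] if n=="scene" else f["color"][60:320,60:400],None,fx=2,fy=2))
    C=cloud(f); np.save(n+"9.npy",C)
    for s in vision.silhouettes(n,"filter"):
        p=C[s["pixels"]&(f["depth"]>0)]
        if len(p): print(n,s["p"],len(p),np.percentile(p,[3,50,97],axis=0).round(1).tolist())
E
```

```text
time_s: 17.2
ee_pos: [525.2, 214.5, 514.6]
ee_rot: [-179.8, 0.0, 100.2]
force: [0.6, -0.2, 0.4]
gripper_width: 49.9
time_s: 17.45
ee_pos: [525.3, 214.6, 514.9]
ee_rot: [-179.9, 0.1, 90.7]
force: [-0.4, 0.1, -1.1]
gripper_width: 49.9
scene 0.55 116 [[516.4, 257.2, 57.1], [530.2, 267.6, 69.9], [540.2, 276.0, 72.7]]
scene 0.17 204 [[504.2, -6.4, 51.8], [529.9, 16.7, 67.6], [538.6, 32.8, 72.7]]
top 0.65 486 [[512.4, 149.5, 17.6], [521.7, 205.9, 69.3], [535.2, 271.9, 100.4]]
```

View pics/scene9.png

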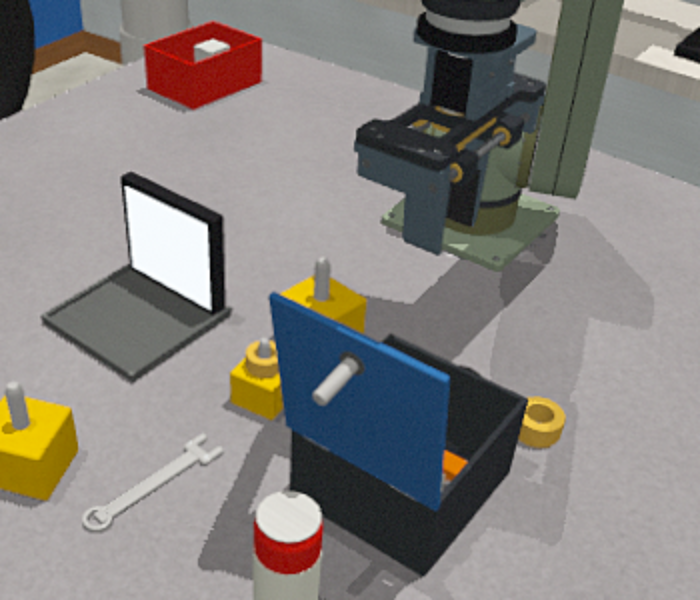

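View pics/top9.png

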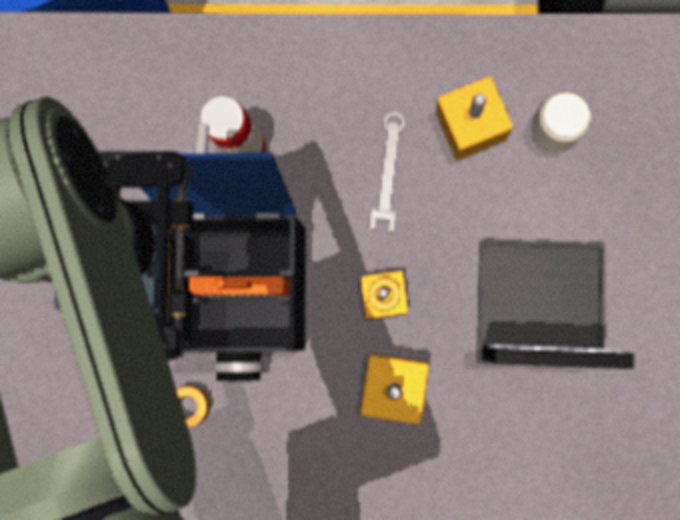

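Run:
```python
from h import *
P=np.load("top9.npy").reshape(-1,3)
def box(x0,x1,y0,y1,z0,z1):
    return P[(P[:,0]>x0)&(P[:,0]<x1)&(P[:,1]>y0)&(P[:,1]<y1)&(P[:,2]>z0)&(P[:,2]<z1)]
q=box(480,570,140,300,92,108);print("tab",len(q),np.percentile(q,[2,50,98],axis=0).round(1).tolist(),rect(q))
q=box(480,570,140,300,64,78);print("frame",len(q),np.percentile(q,[2,50,98],axis=0).round(1).tolist(),rect(q))
q=box(480,570,140,300,64,78);k=np.polyfit(q[:,1],q[:,0],1);print(np.degrees(k[0]),np.polyval(k,214))
P=np.load("scene9.npy").reshape(-1,3)
q=box(615,690,130,300,130,290);A=np.c_[q[:,2]-112,np.ones(len(q))]
for _ in range(4):
    k,*_=np.linalg.lstsq(A,q[:,0],rcond=None);m=abs(A@k-q[:,0])<5;A,q=A[m],q[m]
print("flap lean",k,90+np.degrees(np.arctan(k[0])),len(q))
```

```text
tab 107 [[485.9, 193.4, 93.1], [527.1, 227.5, 99.6], [567.4, 293.3, 107.5]] (array([526.2, 242.7]), array([ 88. , 100.7]), 1.24)
frame 317 [[512.7, 150.2, 65.1], [523.5, 207.5, 69.3], [535.3, 273.4, 73.1]] (array([524.1, 213.1]), array([ 22.5, 127.4]), 0.44)
-1.1862440224755681 523.7596685058985
flap lean [1.69369348e-01 6.24481177e+02] 99.61292291648381 4517
```

```bash
python3 -m jog '[[0.04,-0.001,0.0007,0.04,0,0,0],[0.04,0,0,0.045,0,0,0],[0.04,0,0,0.045,0,0,0],[0.04,0,0,0.04,0,0,0],[0.04,0,0,0.03,0,0,0],[0.04,0,0,0,0,0,0],[0.04,0,0,0,0,0,0]]'
python3 - <<'E'
from h import *
for n in("scene","top"):
    f=vision.grab_frame(n); cv2.imwrite(f"pics/{n}10.png",cv2.resize(f["color"][80:330,250:480] if n=="scene" else f["color"][120:280,100:300],None,fx=2.5,fy=2.5))
print(status.state()["ee_pos"],status.state()["ee_rot"])
E
```

```text
time_s: 18.52
ee_pos: [526.4, 213.8, 317.7]
ee_rot: [179.9, -0.0, 90.6]
force: [-0.1, 0.3, 0.1]
gripper_width: 40.1
[526.43726065 213.79213018 318.23336264] [ 1.79811507e+02 -7.49818888e-02  9.05600218e+01]
```

View pics/scene10.png

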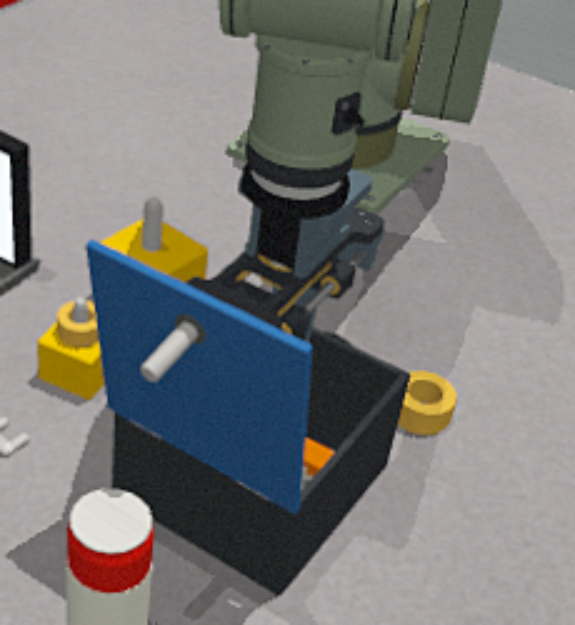

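View pics/top10.png

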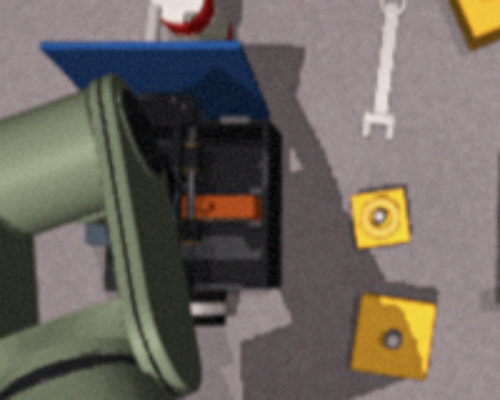

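Gripper centred over the filter, clear of the flap. Lowering the last 51 mm with force checks.

```bash
python3 -m jog '[[0.04,0,0,0.015,0,0,0],[0.04,0,0,0.013,0,0,0],[0.04,0,0,0,0,0,0]]'; python3 -m jog '[[0.04,0,0,0.012,0,0,0],[0.04,0,0,0.011,0,0,0],[0.04,0,0,0,0,0,0],[0.04,0,0,0,0,0,0]]';  python3 -m jog '[[0,0,0,0,0,0,0],[0,0,0,0,0,0,0],[0,0,0,0,0,0,0],[0,0,0,0,0,0,0],[0,0,0,0,0,0,0],[0,0,0,0,0,0,0]]' 35
```

```text
time_s: 19.0
ee_pos: [525.4, 213.4, 286.8]
ee_rot: [-179.8, 0.1, 90.5]
force: [-0.6, 0.2, -0.1]
gripper_width: 39.9
time_s: 19.5
ee_pos: [526.1, 213.6, 265.5]
ee_rot: [180.0, -0.0, 90.5]
force: [-0.1, 0.4, -0.5]
gripper_width: 40.2
time_s: 20.25
ee_pos: [526.0, 213.6, 265.6]
ee_rot: [180.0, -0.0, 90.5]
force: [0.5, 0.2, 1.3]
gripper_width: 10.0
```

```bash
python3 -m jog '[[0,0,0,-0.005,0,0,0],[0,0,0,-0.01,0,0,0],[0,0,0,-0.015,0,0,0],[0,0,0,-0.02,0,0,0],[0,0,0,0,0,0,0]]'; python3 -m jog '[[0,0,0,-0.02,0,0,0],[0,0,0,-0.025,0,0,0],[0,0,0,-0.025,0,0,0],[0,0,0,-0.025,0,0,0],[0,0,0,-0.025,0,0,0],[0,0,0,-0.025,0,0,0],[0,0,0,0,0,0,0]]'
python3 - <<'E'
from h import *
for n in("scene",):
    f=vision.grab_frame(n); cv2.imwrite(f"pics/{n}11.png",cv2.resize(f["color"][50:330,180:480],None,fx=2,fy=2))
print(status.state()["ee_pos"],status.state()["ee_rot"])
E
```

```text
time_s: 20.88
ee_pos: [526.4, 213.8, 317.8]
ee_rot: [179.7, -0.1, 90.5]
force: [-0.4, -0.3, -2.3]
gripper_width: 9.6
time_s: 21.75
ee_pos: [526.0, 213.6, 461.8]
ee_rot: [179.8, -0.1, 90.5]
force: [-0.7, -0.7, -2.6]
gripper_width: 10.0
[525.80337877 213.52993886 460.21188864] [ 1.79980075e+02 -1.11417188e-02  9.05423671e+01]
```

View pics/scene11.png

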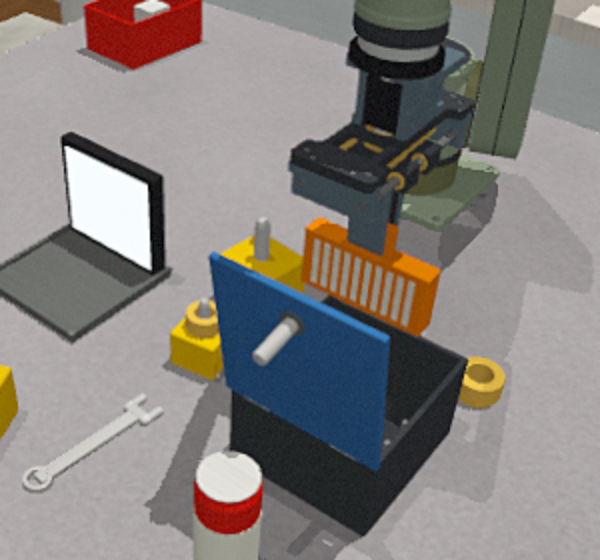

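```bash
python3 -m jog '[[0,-0.018,0,0,0,0,0],[0,-0.036,-0.004,0,0,0,0],[0,-0.04,-0.004,0,0,0,0],[0,-0.04,-0.004,0,0,0,0],[0,-0.04,-0.004,0,0,0,0],[0,-0.04,-0.004,0,0,0,0],[0,-0.04,-0.004,0,0,0,0],[0,-0.04,-0.004,0,0,0,0],[0,-0.04,-0.004,0,0,0,0],[0,-0.036,-0.004,0,0,0,0],[0,-0.036,-0.004,0,0,0,0],[0,-0.02,-0.001,0,0,0,0.033]]' 45; python3 -m jog '[[0,0,0,0,0,0,0],[0,0,0,0.03,0,0,0],[0,0,0,0.03,0,0,0],[0,0,0,0,0,0,0],[0,0,0,0,0,0,0]]'
cat > m.py <<'E'
from h import *
import sys
tag=sys.argv[1]
s=status.state();print(s["ee_pos"],s["ee_rot"],s["gripper_width"])
for n in("scene","top"):
    f=vision.grab_frame(n); cv2.imwrite(f"pics/{n}{tag}.png",cv2.resize(f["color"][60:300,100:400] if n=="scene" else f["color"][140:280,240:420],None,fx=2.6,fy=2.6)); C=cloud(f);np.save(n+tag+".npy",C)
    for s in vision.silhouettes(n,"filter")[:1]:
        p=C[s["pixels"]&(f["depth"]>0)]; print(n,s["p"],len(p),np.percentile(p,[2,50,98],axis=0).round(1).tolist())
        np.save(n+tag+"f.npy",p)
        if n=="scene":
            q=p.copy()
            for _ in range(6):
                A=np.c_[q[:,1]+212,q[:,2]-115,np.ones(len(q))];k,*_=np.linalg.lstsq(A,q[:,0],rcond=None);m=abs(A@k-q[:,0])<4;q=q[m]
            print("front plane",k,len(q),"yaw",-np.degrees(k[0]),"pitch",np.degrees(k[1]))
E
python3 m.py 12
```

```text
time_s: 23.3
ee_pos: [488.0, -214.9, 459.1]
ee_rot: [-179.9, -0.0, 88.4]
force: [-0.4, 1.4, -1.5]
gripper_width: 9.8
time_s: 23.92
ee_pos: [489.4, -212.3, 401.5]
ee_rot: [179.9, 0.0, 88.7]
force: [-0.1, 0.2, -1.8]
gripper_width: 9.8
[ 489.39787391 -212.33626354  401.4642932 ] [1.79911611e+02 1.43418281e-02 8.86962096e+01] 9.786971737862446
scene 0.88 1123 [[483.4, -271.0, 145.6], [502.0, -192.2, 183.6], [505.5, -145.3, 223.8]]
front plane [-1.07651134e-02 -6.59328461e-02  5.05645820e+02] 658 yaw 0.6167955650567313 pitch -3.7776738111055166
top 0.7 306 [[477.7, -215.5, 5.5], [488.9, -171.3, 205.1], [501.0, -146.7, 235.7]]
```

View pics/scene12.png

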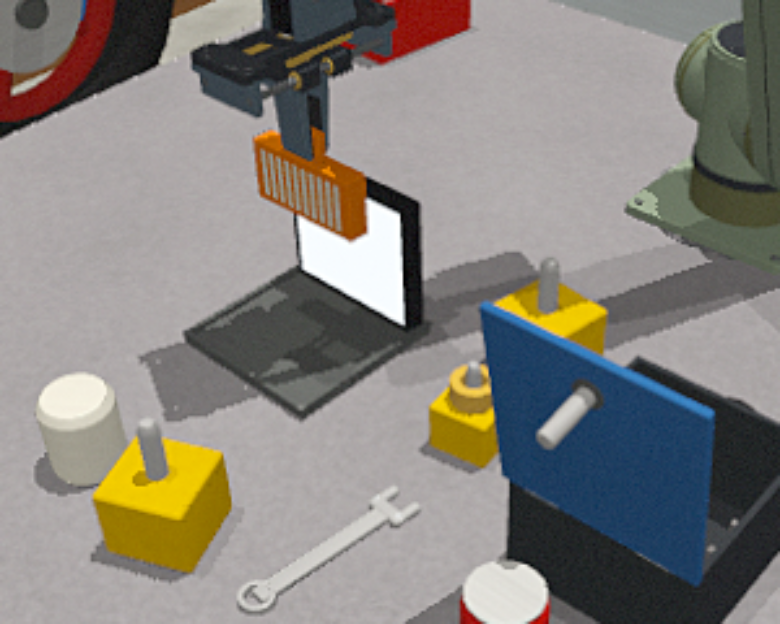

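View pics/top12.png

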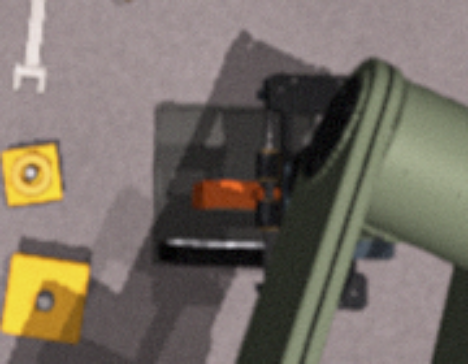

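```bash
python3 -m jog '[[0,-0.0013,-0.0009,0.02,0,0,0],[0,0,0,0.025,0,0,0],[0,0,0,0.02,0,0,0],[0,0,0,0.015,0,0,0],[0,0,0,0.01,0,0,0],[0,0,0,0,0,0,0],[0,0,0,0,0,0,0]]'; python3 m.py 13
python3 - <<'E'
from h import *
from scipy.spatial.transform import Rotation as R
f=vision.grab_frame("scene"); s=status.state()
T=R.from_euler("xyz",s["ee_rot"],degrees=True).as_matrix()
# filter frame from tool: up = -toolz, x(thick)= tool y, y = tool x
def fp(x,y,z): # relative filter origin (underside centre) z up
    return s["ee_pos"]+T@np.array([y,x,0])*1.0+T[:,2]*(259.5-z)
im=cv2.resize(f["color"],None,fx=3,fy=3)
def poly(pts,c):
    q=(proj(f,pts)*3+1).astype(np.int32);cv2.polylines(im,[q],True,c,1)
poly([fp(12,-65,0),fp(12,65,0),fp(12,65,65),fp(12,-65,65)],(255,0,255))
a=np.radians(-1.4)
def lp(y,z): return np.array([443.5-np.sin(a)*y,-212.5+np.cos(a)*y,83+z])
poly([lp(-75,-65),lp(75,-65),lp(75,65),lp(-75,65)],(0,200,0))
cv2.imwrite("pics/ov13.png",im[3*90:3*230,3*130:3*330])
E
```

```text
time_s: 25.0
ee_pos: [488.3, -214.2, 311.1]
ee_rot: [179.9, 0.0, 88.7]
force: [-0.6, -0.9, -1.5]
gripper_width: 9.9
[ 488.34839406 -214.20089923  311.09100146] [1.79921873e+02 2.95879733e-02 8.86521454e+01] 9.912955392368225
scene 0.85 1047 [[464.2, -274.9, 52.7], [500.9, -194.3, 93.4], [504.8, -147.2, 133.0]]
front plane [ 1.73203285e-02 -6.61791624e-03  4.99614654e+02] 237 yaw -0.9923817201361929 pitch -0.3791786697932988
top 0.54 221 [[476.5, -196.9, 7.5], [489.1, -168.5, 114.4], [500.8, -148.2, 136.3]]
```

View pics/ov13.png

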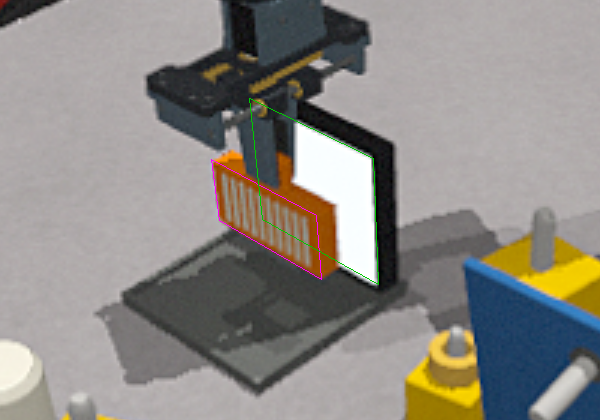

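View pics/top13.png

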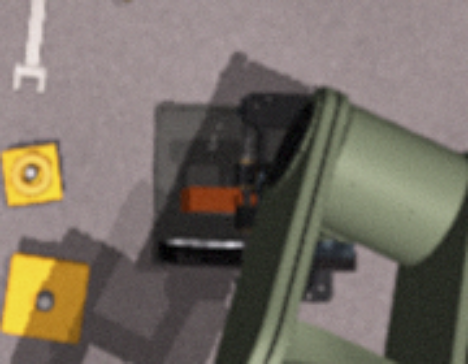

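The overlay matches: the predicted filter outline and lit-face outline lie on the image within about 2 mm, and the filter is upright and parallel. I'll let it settle, check the rest of the scene, and hand in.

```bash
python3 -m jog '[[0,0,0,0.0005,0,0,0],[0,0,0,0,0,0,0],[0,0,0,0,0,0,0],[0,0,0,0,0,0,0]]'
python3 - <<'E'
from h import *
f=vision.grab_frame("scene");C=cloud(f)
for l in("ring","cleaner","oilfilter","wrench"):
    print(l,[(np.round(s["location"]).tolist(),round(s["p"],2)) for s in vision.find_in("scene",l)[:3]])
P=C.reshape(-1,3);q=P[(P[:,0]>615)&(P[:,0]<690)&(P[:,1]>130)&(P[:,1]<300)&(P[:,2]>130)&(P[:,2]<290)]
A=np.c_[q[:,2]-112,np.ones(len(q))]
for _ in range(4):
    k,*_=np.linalg.lstsq(A,q[:,0],rcond=None);m=abs(A@k-q[:,0])<5;A,q=A[m],q[m]
print("flap",90+np.degrees(np.arctan(k[0])))
E
python3 -c "
from workcell import ticket,status
print(ticket.job_done());print(status.state()['time_s'])"
```

```text
time_s: 25.75
ee_pos: [488.1, -214.0, 309.9]
ee_rot: [180.0, -0.0, 88.7]
force: [0.4, 0.2, -2.1]
gripper_width: 9.8
ring [([363.0, 296.0, 26.0], 0.78), ([529.0, 17.0, 70.0], 0.65), ([756.0, 236.0, 106.0], 0.44)]
cleaner [([757.0, 238.0, 110.0], 0.78)]
oilfilter [([778.0, -218.0, 65.0], 0.73), ([501.0, -189.0, 93.0], 0.48)]
wrench [([707.0, 9.0, 10.0], 0.95)]
flap 99.61605073218462
the job is handed in; nothing more can be done
None
the job is handed in; nothing more can be done
```

I handed the job in at about 26 s, with the arm still holding the filter in front of the lit panel. No verdict is reported.

- **Ring:** it is on the peg of the smallest yellow block. After I released it, its top read 73 mm, where a fully seated ring would read 72.
- **Flap:** I opened it by the post. It stands at about 99.6° (1.74 rad), and the reading was the same after release and just before hand-in.
- **Filter:** I pulled it out by the tab and it hangs upright in a firm grip (about 10 mm opening, wrist force about 2 N). By my estimate it is centred on the lit face to within 2–3 mm, at the face's height. It is about 45 mm from the face to the filter's middle, or roughly 33 mm clear.
- **Parallel to the panel:** the gripper's yaw puts the filter at about -1.3°, against about -1.4° for the panel.
- **Bystanders:** the wrench, can and oil filter read within 3 mm of where they were at the start.

**Checks that disagreed:**
- An early plane fit of the filter, taken higher up, gave yaw +0.6° and a tilt of -3.8°. I took it to be thrown off by the pleats. The fit at the final position gave -1.0° and -0.4°.
- The two cameras differ by about 2 mm on the panel and filter positions.
- The top camera's view of the filter was partly blocked by the arm at the end.

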